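# Stand the blood-tube stand over the hidden bearer of the cover board

## Task

The wooden cover board in the low plinth rests on one hidden bearer that runs front to back somewhere under it, and rocks in soft foam when loaded off it. With the closed fingertips press gently (about 5 N) along the board to find where it is firm, and pause a moment pressing right over the bearer, where the board no longer tips. Then pick up the white tube stand by its top handle and set it down gently and upright on the board, centred over the bearer so that the board stays level under its weight; do not tip the board hard, and leave everything else where it is.

Things in the scene. Friction and masses are not known exactly. Their poses are not given: they have to be found in the camera images.
- plinth: low fixed plinth, 240 (x) x 490 (y) x 75 mm: two closed light grey end boxes (75 mm high, each 125 mm along y) and between them an open well 200 mm (x) by 240 mm (y) with aluminium rails 50 mm high before and behind it. The wooden cover board lies in the well. Origin: centre of the plinth's underside; x across the board (away from the robot at yaw 0), y along it, z up.
- well (a point): middle of the open well on the level board's top (48 mm above the table), axes as the plinth. The board's ends run on out of sight inside the end boxes, so its place cannot be seen. The straight hidden bearer lies under it parallel to x, anywhere from 60 mm on the -y side to 60 mm on the +y side of this point. On the tipped board wide fingertips touch by their edge nearer the bearer.
- cover (a joint): tilt of the cover board about the hidden bearer, rad: 0 level, positive when its +y side is up and -y side down; stops at 0.1 either way. Foam resists with 12 N m per rad: force F at d from the bearer tips it F*d/12 (5 N at 100 mm: 0.042 rad, the spot sinks 4.2 mm). Over the bearer it gives only about 0.13 mm per N and does not tip.
- stand: white stand with ten upright glass tubes, 0.7 to 0.9 kg, its weight in the middle: base 110 (x) x 70 (y) mm, 14 mm thick; top plate 110 x 50 mm, its top 135 mm above the underside; on it a handle block 70 (x) x 20 (y) x 40 mm high, from 135 to 175 mm above the underside, to be gripped across its 20 mm (along y). Origin: centre of the underside, z up.
- vial: small jar, 28 mm wide, 40 mm high, on the plinth's +y end box; bystander. Origin: centre of underside.
- bulb: terracotta pear-shaped rubber bulb, 42 mm wide, 52 mm high, on the plinth's -y end box; bystander. Origin: centre of underside.
- wellplate: white well plate 86 x 128 x 14 mm on the table; bystander. Origin: centre of underside.
- pencup: black pen cup, 72 mm wide, 92 mm high, pens to 140 mm; bystander. Origin: centre of underside.
- marker: grey marker pen lying on the table, 125 mm long (x), 15 mm thick; bystander. Origin: middle of its underside.
- tuberack: white tube rack 70 x 150 x 35 mm with three capped tubes to 86 mm; bystander. Origin: centre of underside.
- reagent: amber bottle, 52 mm wide, 110 mm high; bystander. Origin: centre of underside.
Things that resemble listed ones, but are neither listed nor needed, are in the scene too. What is shaped like the stand but blue or yellow is not meant.

How it is judged:
By the outcome, as a careful person would: the job done as asked, in the order asked, and still so for the second after the job is handed in, with the robot touching nothing.
It also fails if it takes over 72 s, if anything falls off the work surface, if the arm or the gripper's body presses on something with over 40 N, if the wrist force passes 120 N, or if a joint passes its speed limit or range.

## Robot

A 6-joint arm with a two-finger parallel gripper is mounted at the origin on the work surface. World frame = base frame: x ahead of the robot, y to its left, z up, the work surface at z = 0. Lengths are in mm, angles in rad, forces in N, time in s.
With the tool pointing down it reaches from about 350 to 875 mm from the base axis. Payload 4.2 kg.
Tool frame: the origin (TCP) lies midway between the tips of the shut fingers; the grasp point (between the pads) lies 19 mm behind it (arm.grasp_offset is the distance from the TCP to the grasp point, in mm); z points along the fingers, y is the direction in which the jaws open and shut (so a half turn about z gives the same grasp; the last joint's range is limited). The gripper opens to 85 mm and grips with 20 to 120 N. Pads are 22 mm wide; open, the fingers measure 114 mm over their backs; the gripper's body (76 mm by 85 mm) begins 54 mm behind the grasp point. The pads swing forward as they close: fully open they stand 13 mm farther back than shut.
Start: joints at [1.48, 0.385, 0.008, 0, -1.194, -0.259], TCP at [214.161, 587.141, 231.312] pointing down, gripper open.
Joint ranges: [-3.14, 3.14], [-1.21, 2.06], [-1.07, 1.41], [-3.16, 2.05], [-2.99, -0.16], [-3.1, 3.1]. Speed limits (rad/s): [2.79, 2.79, 3.14, 3.14, 3.14, 3.14].

## Interface

Orientations are given as a unit quaternion [x, y, z, w].
In Python, from bench import arm gives the robot as it stands.
- The arm moves only by the tool move_arm, never from a script. Its argument "moves" is a list of rows, each an object with "gripper": the gripper's target within -1 to 1 (fully open at 1, half-way at 0, shut at -1); "xyz": the shift along the tool's x, y, z in cm, a list of three; "angular": the turn, a rotation vector about the tool's x, y, z in rad, a list of three. In form: [{"gripper": gripper, "xyz": [dx, dy, dz], "angular": [wx, wy, wz]}, ...]. A call has 1 to 10 rows; each row is the pose to reach, as a shift and turn from the pose commanded when the call began, along the tool's axes at that moment; what a row does not reach only later rows make up. A row lasts 1/8 s, in which the tool goes at most 62.5 mm and 10.7 degrees, less where a joint would pass 70% of its speed; a pose out of reach is approached as far as the arm can. A call with a gripper value outside its range is refused whole. The fingers move at their own pace and stop on an object; the grip force is fixed at half the most. Time passes only in rows, so rows that repeat a pose let the fingers close. It gives the time, the measured TCP pose, the force and the opening at its end, in the units of the state.
- arm.read_state(): the state, without advancing time (a new reading comes with each control period).
- arm.get_image(name): name is "side" or "top"; returns (picture, depth): 400x640x3 uint8, blue, green, red; 400x640 float32, mm along the optical axis (not along the pixel's ray), 0 where there is no reading.
- arm.get_calibration(name): a dict with "camera_matrix" (3x3 intrinsics, pixels), "k1" (the pictures are not rectified: a ray, as slopes to the right and down, at radius r is drawn at 1 + k1 r^2 times it, then the intrinsics apply), "R" (3x3) and "t" (3): a world point X has camera coordinates R X + t. Camera axes: x right, y down, z forward; pixel columns grow to the right and rows downward; lengths in mm; the calibration is good to about 2 mm. A picture is of the moment at which its call begins. get_calibration takes no time and is no camera call.
- arm.job_done(): hands the job in, once; it reports no verdict.
The state is a dict: "clock": time; "joints": joint angles; "joint_vel": joint speeds; "joint_efforts": joint torques, N m; "position": TCP position; "ee_rot": TCP orientation; "contact_force": force on the tool from outside, world axes, zero at the start; "wrist_torque": the same for the moment, N m; "gripper_width": finger opening in mm.
Only numpy, scipy, OpenCV 4.12 (cv2) and the standard library are available. Lean on these libraries where they do the work, as an engineer would, in place of code of your own. Each camera call takes 0.05 s, during which the arm holds its last target. There are 200 camera calls.

## Working session

There is one attempt and no reset: what is moved stays moved. The work goes in short steps, Python scripts to look and compute and a tool call to move; the robot and the scene stay as the last step left them, time stands still between calls to the robot, and variables do not carry over. Pictures are saved under pics/ and viewed, about 8 in all and at most 12, crops included, and the job is handed in when it is done.

Besides the shell and the picture viewer there is one more tool, called after "Call:" by a JSON object that holds its "fn" and its "kwargs". move_arm: Moves the arm, as the interface text tells. Its arguments: {"type":"object","properties":{"moves":{"type":"array","items":{"type":"object","properties":{"gripper":{"type":"number"},"xyz":{"type":"array","items":{"type":"number"}},"angular":{"type":"array","items":{"type":"number"}}}}}},"required":["moves"]}

```bash
mkdir -p pics; ls
cat > h.py <<'E'
import numpy as np, cv2
from bench import arm
def ray(name,u,v):
    c=arm.get_calibration(name);K=np.array(c["camera_matrix"]);k=c["k1"]
    x=(u-K[0,2])/K[0,0];y=(v-K[1,2])/K[1,1];a,b=x,y
    for _ in range(20):
        f=1+k*(a*a+b*b);a,b=x/f,y/f
    R=np.array(c["R"]);t=np.array(c["t"])
    return -R.T@t,R.T@np.array([a,b,1.])
def onz(name,u,v,z):
    o,d=ray(name,u,v);return o+d*(z-o[2])/d[2]
def atd(name,u,v,D):
    o,d=ray(name,u,v);return o+d*D
def proj(name,X):
    c=arm.get_calibration(name);K=np.array(c["camera_matrix"])
    p=np.array(c["R"])@np.array(X,float)+np.array(c["t"]);s=p[:2]/p[2];s=s*(1+c["k1"]*(s@s))
    return K[0,0]*s[0]+K[0,2],K[1,1]*s[1]+K[1,2]
E
python3 - <<'E'
from h import *
for n in("top","side"):
    p,d=arm.get_image(n);cv2.imwrite(f"pics/{n}0.png",p);np.save(n+"0.npy",d)
    o,r=ray(n,320,200);print(n,o,r)
print(arm.read_state())
E
```

```text
pics
top [ 343.32204285   48.83320876 1957.26439016] [ 0.07927779 -0.00663276 -0.99686103]
side [ 362.27342665 -894.24972796  882.68204765] [ 0.09691272  0.74435584 -0.66082109]
{'clock': 0.1, 'joints': array([ 1.47964302e+00,  3.85462217e-01,  6.75867817e-03, -4.40888773e-04,
       -1.19398823e+00, -2.58603686e-01]), 'joint_vel': array([-1.31079504e-03, -2.23719722e-03,  1.75038172e-03,  1.14503941e-03,
       -4.95697436e-04,  9.43865471e-05]), 'joint_efforts': array([-6.83295693e-04, -3.93321168e+01,  1.88929117e+01,  4.19799149e+00,
       -2.59617183e-03,  5.98243204e-06]), 'position': array([213.96976556, 586.67685299, 230.3391307 ]), 'ee_rot': array([ 9.84733073e-01, -1.74068476e-01, -1.24928731e-04,  9.61536145e-04]), 'contact_force': array([-0.31607328,  0.08582562, -0.07699157]), 'wrist_torque': array([-0.06578948, -0.02741624, -0.0171636 ]), 'gripper_width': 85.63308006978143}
```

View pics/top0.png

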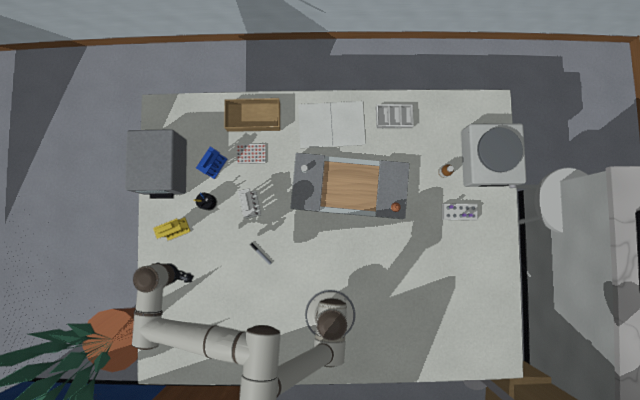

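View pics/side0.png

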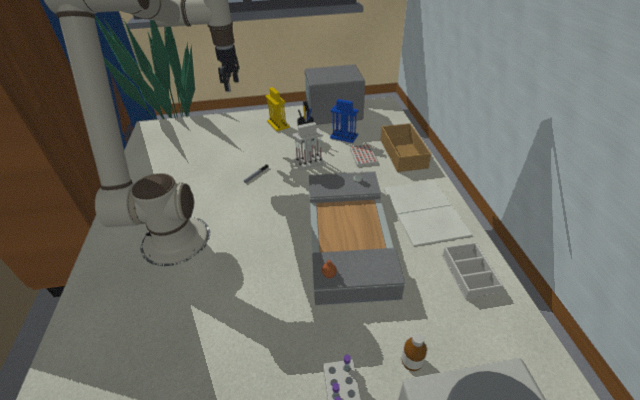

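The top view shows the plinth at about (350,186) with the board in its middle. Three things are stand-shaped: yellow (172,228), blue (211,162) and white (252,203); in the side view they are at (276,108), (344,120) and (307,148). Only the white one fits the description, so I'll confirm it in an enlarged crop.

Run:
```python
from h import *
p=cv2.imread("pics/top0.png");q=cv2.imread("pics/side0.png")
a=cv2.resize(p[140:230,225:425],None,fx=4,fy=4,interpolation=cv2.INTER_CUBIC)
b=cv2.resize(q[85:205,270:390],(240,240),interpolation=cv2.INTER_CUBIC)
c=cv2.resize(p[180:225,235:280],(240,240),interpolation=cv2.INTER_CUBIC)
o=np.zeros((600,800,3),np.uint8);o[:360]=a;o[360:,:240]=b;o[360:,250:490]=c
cv2.imwrite("pics/crop0.png",o)
```

```text
(no output)
```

View pics/crop0.png

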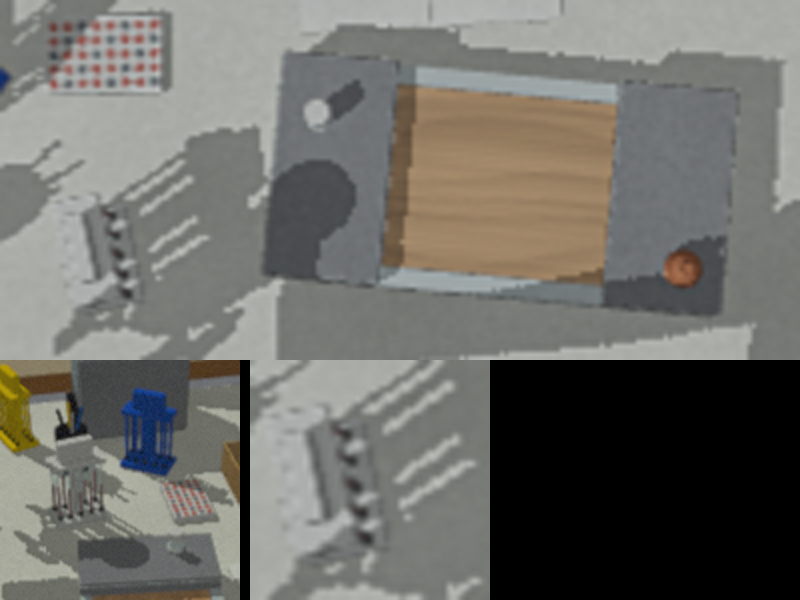

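The white stand is confirmed, with its handle at about (245–250, 192–212) in the top view. The plinth is yawed a few degrees. Next I'll get poses from the depth images.

```bash
cat >> h.py <<'E'
def cloud(name,d):
    v,u=np.mgrid[0:400,0:640].astype(float)
    c=arm.get_calibration(name);K=np.array(c["camera_matrix"])
    g=cv2.undistortPoints(np.stack([u.ravel(),v.ravel()],1)[:,None],K,np.array([c["k1"],0,0,0,0.]))[:,0]
    P=np.c_[g,np.ones(len(g))]*d.ravel()[:,None]
    return ((P-np.array(c["t"]))@np.array(c["R"])).reshape(400,640,3)
def rect(P):
    r=cv2.minAreaRect(P[:,:2].astype(np.float32));return r
E
python3 - <<'E'
from h import *
d=np.load("top0.npy");C=cloud("top",d);z=C[...,2]
m=(z>60)&(z<85);m[:, :285]=0;m[:,420:]=0;m[:145]=0;m[225:]=0
print("plinth",rect(C[m]),m.sum(),np.median(z[m]))
# edges: line fit of inner edges of boxes
w=(z>35)&(z<62)&(np.mgrid[0:400,0:640][1]>315)&(np.mgrid[0:400,0:640][1]<385);w[:160]=0;w[212:]=0
print("well z",np.median(z[w]))
sub=z[185:225,232:275];print(np.round(sub[::2,::2]).astype(int))
for lo,hi in((155,190),(115,150)):
    m=(z>lo)&(z<hi);m[:180]=0;m[225:]=0;m[:,:228]=0;m[:,280:]=0
    if m.sum()>3:print(lo,m.sum(),rect(C[m]),C[m].mean(0))
ds=np.load("side0.npy");S=cloud("side",ds);zs=S[...,2]
for lo,hi in((160,190),(137,172),(120,145)):
    m=(zs>lo)&(zs<hi);m[:100]=0;m[185:]=0;m[:,:290]=0;m[:,326:]=0
    q=S[m];q=q[(q[:,0]>400)];print(lo,len(q),rect(q) if len(q)>3 else 0,q.min(0),q.max(0),q.mean(0))
m=(zs>65)&(zs<85);m[:160]=0;m[310:]=0;m[:,:300]=0;m[:,410:]=0
print(rect(S[m]),np.median(zs[m]))
E
```

```text
plinth ((555.7134399414062, -92.40560913085938), (494.2802429199219, 242.30413818359375), 84.03911590576172) 3194 74.36368978131134
well z 47.77102465879055
[[   9   10    1    5    6    9   19   -4   -1    5   -7   -1    2   -1
     2    2    6   -3  -12    1   -4   -4]
 [  -3   -2   -3  -10  -10    8   -2   -1   -3   -3    2   -3   -7   -4
     6    3   10    9   -4    2    1    0]
 [   9    3   -1   -3   -7   -5  126  125  136    6   -5    1   -7   -3
     2    4    3   14   -8    2  -10   -5]
 [  -5   -7   -3  137  142 1957  130  132  135    2    4   10    0   -2
     4    5    3   -4   -5   -1    2    1]
 [   6   -5   -4  133  130  132  171  130  135  129   31    9   10    0
     2    2    2   -1   -2    4   -4    6]
 [   1   -8   -5  138  136  177  172  153  127  131   20   26   17    1
     4   -3    6   10   -9   13   -7   -1]
 [   3    6    9   -3  132  169  170  161  141  134   62   19    9    6
    -2    0   -1    1   -4   -5   -1   -2]
 [  -3    9    8   -1  137  177  182  172  139  132   27    5   16    0
     6    1   -4   -4   -2  -11   -2    8]
 [   1   -1  -11   -4  
[... 1776 characters left out ...]
12377  315.91634133 160.46951555] [518.73137569 355.35399167 178.50330286] [482.65515418 333.60254745 170.66957035]
137 188 ((479.25469970703125, 427.75494384765625), (101.53041076660156, 246.0706787109375), 3.527348041534424) [433.21812932 302.28596537 137.05532847] [535.96056661 552.11099596 171.86144099] [484.80581624 347.07028319 152.12939158]
120 270 ((509.3451232910156, 470.8028869628906), (356.5310974121094, 115.34380340576172), 78.46879577636719) [425.03830508 302.28596537 120.06303474] [600.38019802 639.17361299 144.77582764] [490.81756689 382.28235997 133.52786186]
((555.8016967773438, -94.03683471679688), (495.8964538574219, 242.1858673095703), 84.02230072021484) 75.72155132319399
```

Poses:
- **Stand:** (483, 342.5), yaw +11°.
- **Plinth/well centre:** (556, -93), yaw -6°.

I'll move above the well first, with the fingers closing and the tool turned to the plinth's yaw.

```bash
cat >> h.py <<'E'
from scipy.spatial.transform import Rotation as Rn
W=np.array([556,-93,48.]);YAW=-.105
ex=np.array([np.cos(YAW),np.sin(YAW),0]);ey=np.array([-np.sin(YAW),np.cos(YAW),0])
def go(X,yaw):
    s=arm.read_state();R=Rn.from_quat(s["ee_rot"]);T=Rn.from_matrix(np.array([[np.cos(yaw),np.sin(yaw),0],[np.sin(yaw),-np.cos(yaw),0],[0,0,-1.]]))
    print("shift cm",np.round(R.inv().apply(np.array(X)-s["position"])/10,2),"rot",np.round((R.inv()*T).as_rotvec(),3))
def st():
    s=arm.read_state();q=s["position"]-W
    print(round(s["clock"],2),"plinth x,y,z",np.round([q@ex,q@ey,q[2]],2),"F",np.round(s["contact_force"],2),"M plinth",np.round([s["wrist_torque"]@ex,s["wrist_torque"]@ey],3),s["gripper_width"],np.round(s["joints"],2))
E
python3 -c "
from h import *
go(W+[0,0,100],YAW)"
```

```text
shift cm [55.43 52.11  8.34] rot [ 0.002  0.    -0.245]
```

Call:
{"fn": "move_arm", "kwargs": {"moves": [{"gripper":-1,"xyz":[55.4,52.1,0],"angular":[0.002,0,-0.245]},{"gripper":-1,"xyz":[55.4,52.1,0],"angular":[0.002,0,-0.245]},{"gripper":-1,"xyz":[55.4,52.1,0],"angular":[0.002,0,-0.245]},{"gripper":-1,"xyz":[55.4,52.1,0],"angular":[0.002,0,-0.245]},{"gripper":-1,"xyz":[55.4,52.1,0],"angular":[0.002,0,-0.245]},{"gripper":-1,"xyz":[55.4,52.1,0],"angular":[0.002,0,-0.245]},{"gripper":-1,"xyz":[55.4,52.1,0],"angular":[0.002,0,-0.245]},{"gripper":-1,"xyz":[55.4,52.1,0],"angular":[0.002,0,-0.245]},{"gripper":-1,"xyz":[55.4,52.1,0],"angular":[0.002,0,-0.245]},{"gripper":-1,"xyz":[55.4,52.1,0],"angular":[0.002,0,-0.245]}]}}

```text
clock: 1.35
position: [495.6, 26.9, 231.2]
ee_rot: [0.999, -0.052, 0.0, -0.001]
contact_force: [1.5, -0.0, -0.1]
gripper_width: 0.1
```

```bash
python3 -c "
from h import *
st();go(W+[0,0,60],YAW)"
```

```text
1.35 plinth x,y,z [-72.68 112.93 183.2 ] F [ 1.47 -0.01 -0.08] M plinth [ 0.101 -0.049] 0.11517780816524043 [ 0.38  0.16 -0.3  -0.   -1.11  1.09]
shift cm [ 7.26 11.32 12.3 ] rot [-0.002 -0.     0.   ]
```

Call:
{"fn": "move_arm", "kwargs": {"moves": [{"gripper":-1,"xyz":[7.2,11.2,0]},{"gripper":-1,"xyz":[7.2,11.2,0]},{"gripper":-1,"xyz":[7.2,11.2,6]},{"gripper":-1,"xyz":[7.2,11.2,12]},{"gripper":-1,"xyz":[7.2,11.2,15]},{"gripper":-1,"xyz":[7.2,11.2,16]},{"gripper":-1,"xyz":[7.2,11.2,16]},{"gripper":-1,"xyz":[7.2,11.2,16]}]}}

```text
invalid input
```

```bash
python3 -c "
from h import *
st();go(W,YAW)"
```

```text
1.35 plinth x,y,z [-72.68 112.93 183.2 ] F [ 1.47 -0.01 -0.08] M plinth [ 0.101 -0.049] 0.11517780816524043 [ 0.38  0.16 -0.3  -0.   -1.11  1.09]
shift cm [ 7.26 11.33 18.3 ] rot [-0.002 -0.     0.   ]
```

Angular is required in every row.

Call:
{"fn": "move_arm", "kwargs": {"moves": [{"gripper":-1,"xyz":[7.2,11.2,0],"angular":[0,0,0]},{"gripper":-1,"xyz":[7.2,11.2,0],"angular":[0,0,0]},{"gripper":-1,"xyz":[7.2,11.2,6],"angular":[0,0,0]},{"gripper":-1,"xyz":[7.2,11.2,12],"angular":[0,0,0]},{"gripper":-1,"xyz":[7.2,11.2,15],"angular":[0,0,0]},{"gripper":-1,"xyz":[7.2,11.2,16.5],"angular":[0,0,0]},{"gripper":-1,"xyz":[7.2,11.2,17],"angular":[0,0,0]},{"gripper":-1,"xyz":[7.2,11.2,17],"angular":[0,0,0]},{"gripper":-1,"xyz":[7.2,11.2,17],"angular":[0,0,0]}]}}

```text
clock: 2.48
position: [556.1, -89.5, 62.5]
ee_rot: [0.999, -0.052, 0.002, -0.001]
contact_force: [-0.1, -0.0, 0.7]
gripper_width: 0.2
```

```bash
python3 -c "
from h import *
st();go(W,YAW)"
```

```text
2.48 plinth x,y,z [-0.27  3.45 14.54] F [-0.15 -0.05  0.68] M plinth [ 0.014 -0.008] 0.16869750876608586 [ 0.13  0.46 -0.36 -0.   -0.75  1.34]
shift cm [0.02 0.35 1.45] rot [-0.002 -0.003  0.001]
```

Call:
{"fn": "move_arm", "kwargs": {"moves": [{"gripper":-1,"xyz":[0,0.3,0.8],"angular":[0,0,0]},{"gripper":-1,"xyz":[0,0.3,1.2],"angular":[0,0,0]},{"gripper":-1,"xyz":[0,0.3,1.35],"angular":[0,0,0]},{"gripper":-1,"xyz":[0,0.3,1.4],"angular":[0,0,0]},{"gripper":-1,"xyz":[0,0.3,1.4],"angular":[0,0,0]},{"gripper":-1,"xyz":[0,0.3,1.4],"angular":[0,0,0]}]}}

```text
clock: 3.22
position: [554.5, -92.9, 47.3]
ee_rot: [0.999, -0.052, -0.0, -0.001]
contact_force: [-2.9, -0.5, 4.4]
gripper_width: -0.0
```

```bash
python3 -c "
from h import *
st()"
```

```text
3.23 plinth x,y,z [-1.53 -0.01 -0.65] F [-2.93 -0.48  4.44] M plinth [-0.419  0.776] -0.029400299849506158 [ 0.12  0.48 -0.37 -0.   -0.72  1.35]
```

Call:
{"fn": "move_arm", "kwargs": {"moves": [{"gripper":-1,"xyz":[0,0,0],"angular":[0,0,0]},{"gripper":-1,"xyz":[0,0,0],"angular":[0,0,0]},{"gripper":-1,"xyz":[0,0,0],"angular":[0,0,0]}]}}

```text
clock: 3.6
position: [554.5, -92.9, 47.2]
ee_rot: [0.999, -0.052, -0.0, -0.001]
contact_force: [-2.9, -1.2, 5.5]
gripper_width: -0.3
```

```bash
python3 -c "
from h import *
st()"
```

```text
3.6 plinth x,y,z [-1.52 -0.01 -0.76] F [-2.88 -1.18  5.55] M plinth [-0.465  0.863] -0.34264171860912246 [ 0.12  0.48 -0.37 -0.   -0.72  1.35]
```

Call:
{"fn": "move_arm", "kwargs": {"moves": [{"gripper":-1,"xyz":[0,0,0.05],"angular":[0,0,0]},{"gripper":-1,"xyz":[0,0,0.05],"angular":[0,0,0]},{"gripper":-1,"xyz":[0,0,0.05],"angular":[0,0,0]}]}}

```text
clock: 3.98
position: [554.5, -92.9, 47.0]
ee_rot: [0.999, -0.052, -0.0, -0.001]
contact_force: [-2.5, -1.0, 6.3]
gripper_width: 0.2
```

```bash
python3 -c "
from h import *
st()"
```

```text
3.98 plinth x,y,z [-1.51 -0.05 -1.01] F [-2.51 -1.03  6.32] M plinth [-0.469  0.952] 0.1538303208591776 [ 0.12  0.48 -0.37 -0.   -0.72  1.35]
```

Call:
{"fn": "move_arm", "kwargs": {"moves": [{"gripper":-1,"xyz":[0,0,-0.6],"angular":[0,0,0]},{"gripper":-1,"xyz":[0.1,-4,-0.6],"angular":[0,0,0]},{"gripper":-1,"xyz":[0.1,-4,-0.6],"angular":[0,0,0]},{"gripper":-1,"xyz":[0.1,-4,-0.6],"angular":[0,0,0]},{"gripper":-1,"xyz":[0.1,-4,-0.2],"angular":[0,0,0]},{"gripper":-1,"xyz":[0.1,-4,-0.1],"angular":[0,0,0]},{"gripper":-1,"xyz":[0.1,-4,-0.05],"angular":[0,0,0]},{"gripper":-1,"xyz":[0.1,-4,-0.05],"angular":[0,0,0]},{"gripper":-1,"xyz":[0.1,-4,-0.05],"angular":[0,0,0]}]}}

```text
clock: 5.1
position: [559.9, -53.4, 47.5]
ee_rot: [0.999, -0.052, 0.0, -0.001]
contact_force: [-1.4, -1.8, 4.9]
gripper_width: -0.1
```

```bash
python3 -c "
from h import *
st()"
```

```text
5.1 plinth x,y,z [-0.24 39.83 -0.54] F [-1.36 -1.79  4.88] M plinth [-0.557  0.314] -0.09368669718232508 [ 0.19  0.48 -0.37 -0.   -0.72  1.28]
```

Call:
{"fn": "move_arm", "kwargs": {"moves": [{"gripper":-1,"xyz":[0,0,-0.6],"angular":[0,0,0]},{"gripper":-1,"xyz":[0,-4,-0.6],"angular":[0,0,0]},{"gripper":-1,"xyz":[0,-4,-0.6],"angular":[0,0,0]},{"gripper":-1,"xyz":[0,-4,-0.6],"angular":[0,0,0]},{"gripper":-1,"xyz":[0,-4,-0.2],"angular":[0,0,0]},{"gripper":-1,"xyz":[0,-4,0.0],"angular":[0,0,0]},{"gripper":-1,"xyz":[0,-4,0.05],"angular":[0,0,0]},{"gripper":-1,"xyz":[0,-4,0.05],"angular":[0,0,0]},{"gripper":-1,"xyz":[0,-4,0.05],"angular":[0,0,0]}]}}

```text
clock: 6.22
position: [563.9, -13.6, 46.9]
ee_rot: [0.999, -0.052, -0.0, -0.001]
contact_force: [-1.4, -0.9, 2.9]
gripper_width: 0.1
```

```bash
python3 -c "
from h import *
st()"
```

```text
6.22 plinth x,y,z [-0.45 79.82 -1.11] F [-1.37 -0.94  2.94] M plinth [-0.431  0.395] 0.11719390076024042 [ 0.26  0.48 -0.37 -0.   -0.72  1.21]
```

Call:
{"fn": "move_arm", "kwargs": {"moves": [{"gripper":-1,"xyz":[0,0,0.1],"angular":[0,0,0]},{"gripper":-1,"xyz":[0,0,0.1],"angular":[0,0,0]},{"gripper":-1,"xyz":[0,0,0.1],"angular":[0,0,0]},{"gripper":-1,"xyz":[0,0,0.1],"angular":[0,0,0]}]}}

```text
clock: 6.72
position: [563.9, -13.5, 46.1]
ee_rot: [0.999, -0.052, -0.0, -0.001]
contact_force: [-2.2, -0.3, 5.9]
gripper_width: 0.1
```

```bash
python3 -c "
from h import *
st()"
```

```text
6.72 plinth x,y,z [-0.44 79.93 -1.94] F [-2.2  -0.34  5.91] M plinth [-0.478  0.638] 0.11795223430020886 [ 0.26  0.48 -0.37 -0.   -0.72  1.21]
```

Call:
{"fn": "move_arm", "kwargs": {"moves": [{"gripper":-1,"xyz":[0,0,-0.8],"angular":[0,0,0]},{"gripper":-1,"xyz":[0,6,-0.8],"angular":[0,0,0]},{"gripper":-1,"xyz":[0,12,-0.8],"angular":[0,0,0]},{"gripper":-1,"xyz":[0,12,-0.8],"angular":[0,0,0]},{"gripper":-1,"xyz":[0,12,-0.8],"angular":[0,0,0]},{"gripper":-1,"xyz":[0,12,-0.2],"angular":[0,0,0]},{"gripper":-1,"xyz":[0,12,0.0],"angular":[0,0,0]},{"gripper":-1,"xyz":[0,12,0.0],"angular":[0,0,0]},{"gripper":-1,"xyz":[0,12,0.0],"angular":[0,0,0]},{"gripper":-1,"xyz":[0,12,0.0],"angular":[0,0,0]}]}}

```text
clock: 7.98
position: [552.4, -132.0, 45.9]
ee_rot: [0.999, -0.052, 0.001, -0.001]
contact_force: [0.8, 3.3, 5.0]
gripper_width: 0.1
```

```bash
python3 -c "
from h import *
st()"
```

```text
7.97 plinth x,y,z [  0.5  -39.11  -2.06] F [0.78 3.32 5.04] M plinth [ 0.918 -0.178] 0.13436913447398582 [ 0.05  0.49 -0.36 -0.   -0.72  1.42]
```

Call:
{"fn": "move_arm", "kwargs": {"moves": [{"gripper":-1,"xyz":[0,0,-0.6],"angular":[0,0,0]},{"gripper":-1,"xyz":[0,0.7,-0.6],"angular":[0,0,0]},{"gripper":-1,"xyz":[0,0.7,-0.6],"angular":[0,0,0]},{"gripper":-1,"xyz":[0,0.7,-0.2],"angular":[0,0,0]},{"gripper":-1,"xyz":[0,0.7,-0.1],"angular":[0,0,0]},{"gripper":-1,"xyz":[0,0.7,-0.1],"angular":[0,0,0]},{"gripper":-1,"xyz":[0,0.7,-0.1],"angular":[0,0,0]},{"gripper":-1,"xyz":[0,0.7,-0.1],"angular":[0,0,0]}]}}

```text
clock: 8.98
position: [550.8, -139.6, 46.7]
ee_rot: [0.999, -0.052, 0.0, -0.001]
contact_force: [-0.6, -2.7, 2.9]
gripper_width: -0.1
```

```bash
python3 -c "
from h import *
st()"
```

```text
8.97 plinth x,y,z [ -0.25 -46.91  -1.32] F [-0.63 -2.67  2.88] M plinth [-0.735  0.229] -0.11267754670762566 [ 0.04  0.49 -0.35 -0.   -0.73  1.43]
```

Call:
{"fn": "move_arm", "kwargs": {"moves": [{"gripper":-1,"xyz":[0,0,0.12],"angular":[0,0,0]},{"gripper":-1,"xyz":[0,0,0.12],"angular":[0,0,0]},{"gripper":-1,"xyz":[0,0,0.12],"angular":[0,0,0]},{"gripper":-1,"xyz":[0,0,0.12],"angular":[0,0,0]},{"gripper":-1,"xyz":[0,0,0.12],"angular":[0,0,0]}]}}

```text
clock: 9.6
position: [550.9, -139.7, 45.6]
ee_rot: [0.999, -0.052, 0.0, -0.001]
contact_force: [-1.3, -3.7, 5.7]
gripper_width: -0.4
```

```bash
python3 -c "
from h import *
st()"
```

```text
9.6 plinth x,y,z [ -0.22 -47.    -2.39] F [-1.3  -3.66  5.71] M plinth [-1.001  0.425] -0.39091949963738387 [ 0.04  0.49 -0.36 -0.   -0.73  1.43]
```

Call:
{"fn": "move_arm", "kwargs": {"moves": [{"gripper":-1,"xyz":[0,0,-0.8],"angular":[0,0,0]},{"gripper":-1,"xyz":[0,-6,-0.8],"angular":[0,0,0]},{"gripper":-1,"xyz":[0,-12,-0.8],"angular":[0,0,0]},{"gripper":-1,"xyz":[0,-14,-0.8],"angular":[0,0,0]},{"gripper":-1,"xyz":[0,-14,-0.8],"angular":[0,0,0]},{"gripper":-1,"xyz":[0,-14,-0.3],"angular":[0,0,0]},{"gripper":-1,"xyz":[0,-14,-0.1],"angular":[0,0,0]},{"gripper":-1,"xyz":[0,-14,-0.1],"angular":[0,0,0]},{"gripper":-1,"xyz":[0,-14,-0.1],"angular":[0,0,0]},{"gripper":-1,"xyz":[0,-14,-0.1],"angular":[0,0,0]}]}}

```text
clock: 10.85
position: [565.3, -1.0, 46.7]
ee_rot: [0.999, -0.053, -0.0, -0.001]
contact_force: [-0.5, -1.6, 2.9]
gripper_width: 0.4
```

```bash
python3 -c "
from h import *
st()"
```

```text
10.85 plinth x,y,z [-0.39 92.5  -1.31] F [-0.51 -1.59  2.87] M plinth [-0.492  0.231] 0.3770194854136713 [ 0.28  0.48 -0.36 -0.   -0.72  1.18]
```

Call:
{"fn": "move_arm", "kwargs": {"moves": [{"gripper":-1,"xyz":[0,0,0.12],"angular":[0,0,0]},{"gripper":-1,"xyz":[0,0,0.12],"angular":[0,0,0]},{"gripper":-1,"xyz":[0,0,0.12],"angular":[0,0,0]},{"gripper":-1,"xyz":[0,0,0.12],"angular":[0,0,0]},{"gripper":-1,"xyz":[0,0,0.12],"angular":[0,0,0]}]}}

```text
clock: 11.48
position: [565.4, -0.8, 45.6]
ee_rot: [0.999, -0.052, -0.0, -0.001]
contact_force: [-1.7, -3.2, 4.5]
gripper_width: 0.0
```

```bash
python3 -c "
from h import *
st()"
```

```text
11.47 plinth x,y,z [-0.35 92.72 -2.43] F [-1.67 -3.16  4.49] M plinth [-0.974  0.37 ] 0.014447822975031246 [ 0.28  0.49 -0.36 -0.   -0.72  1.18]
```

```bash
cat > fit.py <<'E'
import numpy as np
from scipy.optimize import least_squares
# y,z,Fx,Fy,Fz
D=np.array([[0,-.65,-2.93,-.48,4.44],[0,-.76,-2.88,-1.18,5.55],[0,-1.01,-2.51,-1.03,6.32],[39.8,-.54,-1.36,-1.79,4.88],[79.8,-1.11,-1.37,-.94,2.94],[79.9,-1.94,-2.2,-.34,5.91],[-39.1,-2.06,.78,3.32,5.04],[-46.9,-1.32,-.63,-2.67,2.88],[-47,-2.39,-1.3,-3.66,5.71],[92.5,-1.31,-.51,-1.59,2.87],[92.7,-2.43,-1.67,-3.16,4.49]])
fy=-(D[:,2]*.105+D[:,3]*.9945)
def f(p,h=None):
    b,e,z0=p[:3];h=p[3] if h is None else h
    r=D[:,0]-b;d=np.sign(r)*np.maximum(abs(r)-e,0)
    return z0-.13*D[:,4]-d*(D[:,4]*d+fy*h)/12000-D[:,1]
for h in(0,10,20,None):
    s=least_squares(f,[25,5,0]+([8] if h is None else []),kwargs=dict(h=h));print(h,s.x.round(2),s.cost.round(4),s.fun.round(2),np.sqrt(np.diag(np.linalg.pinv(s.jac.T@s.jac))*2*s.cost/7).round(2))
E
python3 fit.py
```

```text
0 [2.107e+01 5.800e+00 2.000e-02] 0.1015 [ 0.01 -0.05  0.09 -0.14  0.06 -0.19  0.18  0.04 -0.18 -0.07  0.25] [1.44 3.04 0.11]
10 [22.74  5.98  0.03] 0.0538 [ 0.01 -0.04  0.09 -0.13  0.07 -0.11 -0.03  0.15 -0.06 -0.09  0.17] [1.04 2.21 0.08]
20 [24.22  7.11  0.  ] 0.0958 [-0.01 -0.05  0.07 -0.15  0.07 -0.03 -0.24  0.26  0.1  -0.12  0.1 ] [1.41 2.93 0.1 ]
None [22.8   6.01  0.03 10.39] 0.0538 [ 0.01 -0.04  0.09 -0.13  0.07 -0.11 -0.04  0.15 -0.05 -0.1   0.16] [1.24 2.23 0.08 4.16]
```

The fit puts the bearer at y = +22.8 ± 1.3 mm in the plinth frame. I'll press there and hold.

Call:
{"fn": "move_arm", "kwargs": {"moves": [{"gripper":-1,"xyz":[0,0,-0.8],"angular":[0,0,0]},{"gripper":-1,"xyz":[0,4,-0.8],"angular":[0,0,0]},{"gripper":-1,"xyz":[0,7,-0.8],"angular":[0,0,0]},{"gripper":-1,"xyz":[0,7,-0.8],"angular":[0,0,0]},{"gripper":-1,"xyz":[0,7,-0.8],"angular":[0,0,0]},{"gripper":-1,"xyz":[0,7,-0.3],"angular":[0,0,0]},{"gripper":-1,"xyz":[0,7,-0.22],"angular":[0,0,0]},{"gripper":-1,"xyz":[0,7,-0.2],"angular":[0,0,0]},{"gripper":-1,"xyz":[0,7,-0.2],"angular":[0,0,0]},{"gripper":-1,"xyz":[0,7,-0.2],"angular":[0,0,0]}]}}

```text
clock: 12.72
position: [558.7, -69.5, 47.6]
ee_rot: [0.999, -0.052, 0.001, -0.001]
contact_force: [-1.1, 2.7, 3.9]
gripper_width: -0.1
```

```bash
python3 -c "
from h import *
st()"
```

```text
12.72 plinth x,y,z [ 0.25 23.62 -0.4 ] F [-1.09  2.74  3.87] M plinth [0.859 0.068] -0.10050464933524975 [ 0.16  0.48 -0.37 -0.   -0.72  1.31]
```

Firm here. I'll press slightly more, to about 5 N, and pause.

Call:
{"fn": "move_arm", "kwargs": {"moves": [{"gripper":-1,"xyz":[0,0,0.03],"angular":[0,0,0]},{"gripper":-1,"xyz":[0,0,0.03],"angular":[0,0,0]},{"gripper":-1,"xyz":[0,0,0.03],"angular":[0,0,0]},{"gripper":-1,"xyz":[0,0,0.03],"angular":[0,0,0]},{"gripper":-1,"xyz":[0,0,0.03],"angular":[0,0,0]},{"gripper":-1,"xyz":[0,0,0.03],"angular":[0,0,0]},{"gripper":-1,"xyz":[0,0,0.03],"angular":[0,0,0]},{"gripper":-1,"xyz":[0,0,0.03],"angular":[0,0,0]},{"gripper":-1,"xyz":[0,0,0.03],"angular":[0,0,0]},{"gripper":-1,"xyz":[0,0,0.03],"angular":[0,0,0]}]}}

```text
clock: 13.98
position: [558.7, -69.6, 47.4]
ee_rot: [0.999, -0.052, 0.001, -0.001]
contact_force: [0.1, 3.9, 5.9]
gripper_width: 0.0
```

```bash
python3 -c "
from h import *
st();go([483.3,342.5,260],.19)"
```

```text
13.97 plinth x,y,z [ 0.25 23.53 -0.58] F [0.12 3.91 5.93] M plinth [1.178 0.289] 0.024471927864195147 [ 0.16  0.48 -0.37 -0.   -0.72  1.31]
shift cm [-11.77 -40.25 -21.18] rot [-0.002 -0.002 -0.295]
```

Call:
{"fn": "move_arm", "kwargs": {"moves": [{"gripper":-1,"xyz":[0,0,-5],"angular":[0,0,0]},{"gripper":-1,"xyz":[0,0,-10],"angular":[0,0,0]},{"gripper":-1,"xyz":[-3,-6,-16],"angular":[0,0,-0.05]},{"gripper":1,"xyz":[-11.8,-40.2,-21.2],"angular":[-0.002,-0.002,-0.295]},{"gripper":1,"xyz":[-11.8,-40.2,-21.2],"angular":[-0.002,-0.002,-0.295]},{"gripper":1,"xyz":[-11.8,-40.2,-21.2],"angular":[-0.002,-0.002,-0.295]},{"gripper":1,"xyz":[-11.8,-40.2,-21.2],"angular":[-0.002,-0.002,-0.295]},{"gripper":1,"xyz":[-11.8,-40.2,-21.2],"angular":[-0.002,-0.002,-0.295]},{"gripper":1,"xyz":[-11.8,-40.2,-21.2],"angular":[-0.002,-0.002,-0.295]},{"gripper":1,"xyz":[-11.8,-40.2,-21.2],"angular":[-0.002,-0.002,-0.295]}]}}

```text
clock: 15.22
position: [482.1, 344.8, 258.9]
ee_rot: [0.995, 0.097, -0.001, 0.0]
contact_force: [0.3, -0.7, -0.1]
gripper_width: 85.9
```

Call:
{"fn": "move_arm", "kwargs": {"moves": [{"gripper":1,"xyz":[0,0,0],"angular":[0,0,0]},{"gripper":1,"xyz":[0,0,0],"angular":[0,0,0]},{"gripper":1,"xyz":[0,0,0],"angular":[0,0,0]},{"gripper":1,"xyz":[0,0,0],"angular":[0,0,0]}]}}

```text
clock: 15.72
position: [483.1, 340.9, 259.8]
ee_rot: [0.996, 0.094, -0.001, 0.0]
contact_force: [0.3, -0.2, -0.4]
gripper_width: 85.5
```

Run:
```python
from h import *
st();go([483.3,342.5,142],.19)
p,d=arm.get_image("side");cv2.imwrite("pics/s1.png",cv2.resize(p[60:210,230:430],None,fx=4,fy=4))
```

```text
15.72 plinth x,y,z [-117.99  423.87  211.79] F [ 0.25 -0.2  -0.36] M plinth [ 0.012 -0.014] 85.49382271496272 [ 0.89  0.31 -0.03 -0.   -1.23  0.87]
shift cm [ 0.07 -0.15 11.78] rot [-0.     0.001 -0.001]
```

View pics/s1.png

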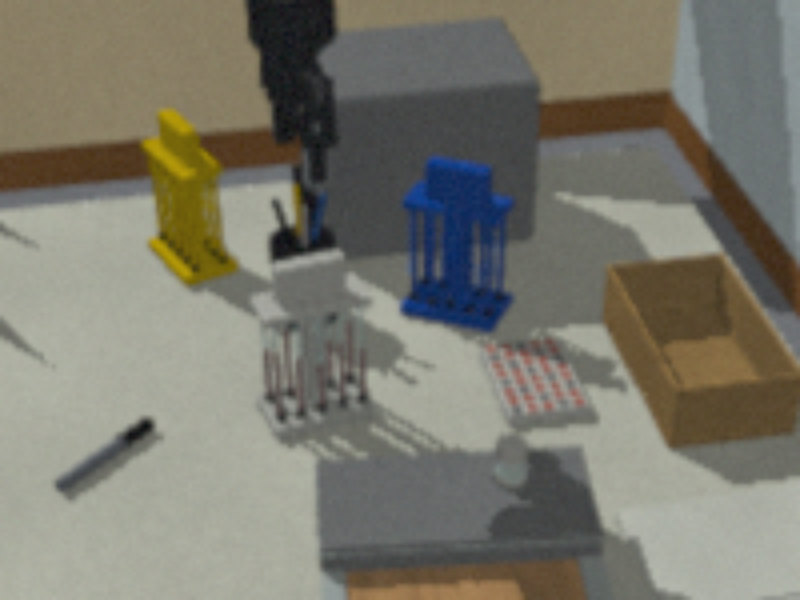

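The crop shows the open fingers at about (300,140) above the white handle at (308,270), with clear space on both sides. I'll descend and grip.

Call:
{"fn": "move_arm", "kwargs": {"moves": [{"gripper":1,"xyz":[0.1,-0.1,4],"angular":[0,0,0]},{"gripper":1,"xyz":[0.1,-0.1,7],"angular":[0,0,0]},{"gripper":1,"xyz":[0.1,-0.1,10],"angular":[0,0,0]},{"gripper":1,"xyz":[0.1,-0.1,11.7],"angular":[0,0,0]},{"gripper":1,"xyz":[0.1,-0.1,11.7],"angular":[0,0,0]},{"gripper":1,"xyz":[0.1,-0.1,11.7],"angular":[0,0,0]},{"gripper":1,"xyz":[0.1,-0.1,11.7],"angular":[0,0,0]}]}}

```text
clock: 16.65
position: [483.9, 343.4, 143.9]
ee_rot: [0.995, 0.095, 0.0, -0.001]
contact_force: [-0.1, 0.0, -0.5]
gripper_width: 85.2
```

```bash
python3 -c "
from h import *
st();go([483.3,342.5,142],.19)"
```

```text
16.65 plinth x,y,z [-117.43  426.48   95.94] F [-0.11  0.05 -0.51] M plinth [-0.044 -0.031] 85.18716434741015 [ 0.89  0.41 -0.19 -0.   -0.97  0.87]
shift cm [-0.08  0.08  0.19] rot [-0.001 -0.     0.   ]
```

Call:
{"fn": "move_arm", "kwargs": {"moves": [{"gripper":0,"xyz":[0,0,0],"angular":[0,0,0]},{"gripper":-0.4,"xyz":[0,0,0],"angular":[0,0,0]},{"gripper":-1,"xyz":[0,0,0],"angular":[0,0,0]},{"gripper":-1,"xyz":[0,0,0],"angular":[0,0,0]},{"gripper":-1,"xyz":[0,0,0],"angular":[0,0,0]},{"gripper":-1,"xyz":[0,0,0],"angular":[0,0,0]},{"gripper":-1,"xyz":[0,0,0],"angular":[0,0,0]}]}}

```text
clock: 17.52
position: [483.4, 342.7, 142.8]
ee_rot: [0.995, 0.095, -0.001, 0.0]
contact_force: [-0.7, -2.0, 2.8]
gripper_width: 19.2
```

```bash
python3 -c "
from h import *
st()"
```

```text
17.52 plinth x,y,z [-117.92  425.7    94.82] F [-0.71 -1.98  2.77] M plinth [-0.55   0.111] 19.235371151758383 [ 0.89  0.41 -0.19 -0.   -0.97  0.87]
```

Gripped, at 19 mm opening. Now to lift.

Call:
{"fn": "move_arm", "kwargs": {"moves": [{"gripper":-1,"xyz":[0,0,-0.5],"angular":[0,0,0]},{"gripper":-1,"xyz":[0,0,-1.5],"angular":[0,0,0]},{"gripper":-1,"xyz":[0,0,-4],"angular":[0,0,0]},{"gripper":-1,"xyz":[0,0,-7],"angular":[0,0,0]},{"gripper":-1,"xyz":[0,0,-10],"angular":[0,0,0]},{"gripper":-1,"xyz":[0,0,-13],"angular":[0,0,0]},{"gripper":-1,"xyz":[0,0,-15],"angular":[0,0,0]},{"gripper":-1,"xyz":[0,0,-15],"angular":[0,0,0]},{"gripper":-1,"xyz":[0,0,-15],"angular":[0,0,0]},{"gripper":-1,"xyz":[0,0,-15],"angular":[0,0,0]}]}}

```text
clock: 18.77
position: [483.0, 342.6, 290.9]
ee_rot: [0.995, 0.095, -0.002, 0.001]
contact_force: [-0.4, 0.2, -7.0]
gripper_width: 18.8
```

```bash
python3 -c "
from h import *
st();go(W+22.8*ey+[0,0,245],YAW)"
```

```text
18.77 plinth x,y,z [-118.2   425.52  242.91] F [-0.44  0.19 -7.05] M plinth [ 0.045 -0.057] 18.805561383030376 [ 0.89  0.3   0.03 -0.   -1.31  0.87]
shift cm [-0.4  41.97 -0.14] rot [0.002 0.004 0.295]
```

Lifted at 7.0 N. I'll carry it over smoothly at about 3–4 cm per row.

Call:
{"fn": "move_arm", "kwargs": {"moves": [{"gripper":-1,"xyz":[0,1.5,0],"angular":[0,0,0.01]},{"gripper":-1,"xyz":[-0.1,5,0],"angular":[0,0,0.04]},{"gripper":-1,"xyz":[-0.1,9.5,0],"angular":[0,0,0.07]},{"gripper":-1,"xyz":[-0.2,14,0],"angular":[0,0,0.1]},{"gripper":-1,"xyz":[-0.2,19,0],"angular":[0,0,0.13]},{"gripper":-1,"xyz":[-0.3,24,0],"angular":[0,0,0.17]},{"gripper":-1,"xyz":[-0.3,29,0],"angular":[0,0,0.2]},{"gripper":-1,"xyz":[-0.4,34,0],"angular":[0,0,0.24]},{"gripper":-1,"xyz":[-0.4,38,0],"angular":[0,0,0.27]},{"gripper":-1,"xyz":[-0.4,41,0],"angular":[0,0,0.29]}]}}

```text
clock: 20.02
position: [556.6, -63.0, 292.3]
ee_rot: [0.999, -0.051, -0.001, 0.0]
contact_force: [1.0, 0.2, -6.3]
gripper_width: 19.2
```

Call:
{"fn": "move_arm", "kwargs": {"moves": [{"gripper":-1,"xyz":[0,1,0],"angular":[0,0,0.005]},{"gripper":-1,"xyz":[0,1,0],"angular":[0,0,0.005]},{"gripper":-1,"xyz":[0,1,0],"angular":[0,0,0.005]},{"gripper":-1,"xyz":[0,1,0],"angular":[0,0,0.005]},{"gripper":-1,"xyz":[0,1,0],"angular":[0,0,0.005]},{"gripper":-1,"xyz":[0,1,0],"angular":[0,0,0.005]}]}}

```text
clock: 20.78
position: [556.3, -69.9, 292.7]
ee_rot: [0.999, -0.052, -0.001, 0.0]
contact_force: [0.1, 0.3, -6.2]
gripper_width: 19.0
```

Run:
```python
from h import *
st();go(W+22.8*ey+[0,0,155],YAW)
p,d=arm.get_image("side");cv2.imwrite("pics/s2.png",cv2.resize(p[90:320,220:460],None,fx=2.5,fy=2.5))
```

```text
20.77 plinth x,y,z [ -2.17  22.97 244.69] F [ 0.11  0.3  -6.25] M plinth [-0.024 -0.015] 19.036356139560155 [ 0.16  0.24 -0.05 -0.   -1.29  1.3 ]
shift cm [0.23 0.01 8.97] rot [0.    0.001 0.001]
```

View pics/s2.png

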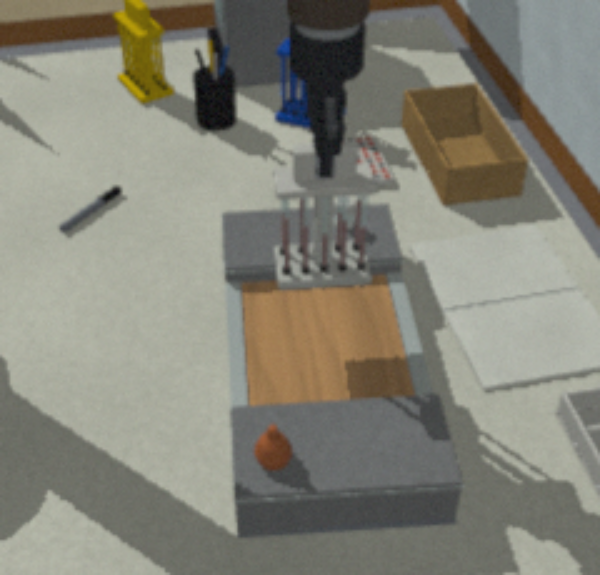

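The stand hangs upright above the board, with its base at crop (320,265) and everything else untouched. Lowering.

Call:
{"fn": "move_arm", "kwargs": {"moves": [{"gripper":-1,"xyz":[0.2,0,2],"angular":[0,0,0]},{"gripper":-1,"xyz":[0.2,0,5],"angular":[0,0,0]},{"gripper":-1,"xyz":[0.2,0,7.5],"angular":[0,0,0]},{"gripper":-1,"xyz":[0.2,0,8.8],"angular":[0,0,0]},{"gripper":-1,"xyz":[0.2,0,9.2],"angular":[0,0,0]},{"gripper":-1,"xyz":[0.2,0,9.2],"angular":[0,0,0]},{"gripper":-1,"xyz":[0.2,0,9.2],"angular":[0,0,0]},{"gripper":-1,"xyz":[0.2,0,9.2],"angular":[0,0,0]}]}}

```text
clock: 21.82
position: [558.5, -70.5, 201.5]
ee_rot: [0.999, -0.052, 0.0, 0.0]
contact_force: [-0.2, -0.2, -7.3]
gripper_width: 19.1
```

```bash
python3 -c "
from h import *
st();go(W+22.8*ey+[0,0,143.5],YAW)"
```

```text
21.82 plinth x,y,z [1.1000e-01 2.2630e+01 1.5351e+02] F [-0.25 -0.18 -7.34] M plinth [0.014 0.011] 19.106651179383153 [ 0.16  0.3  -0.19  0.   -1.08  1.3 ]
shift cm [-0.01 -0.02  1.  ] rot [-0. -0.  0.]
```

Call:
{"fn": "move_arm", "kwargs": {"moves": [{"gripper":-1,"xyz":[0,0,0.4],"angular":[0,0,0]},{"gripper":-1,"xyz":[0,0,0.7],"angular":[0,0,0]},{"gripper":-1,"xyz":[0,0,0.85],"angular":[0,0,0]},{"gripper":-1,"xyz":[0,0,0.95],"angular":[0,0,0]},{"gripper":-1,"xyz":[0,0,1.0],"angular":[0,0,0]},{"gripper":-1,"xyz":[0,0,1.0],"angular":[0,0,0]},{"gripper":-1,"xyz":[0,0,1.0],"angular":[0,0,0]},{"gripper":-1,"xyz":[0,0,1.0],"angular":[0,0,0]}]}}

```text
clock: 22.82
position: [558.1, -70.6, 190.7]
ee_rot: [0.999, -0.052, -0.001, 0.0]
contact_force: [0.8, -0.6, -6.1]
gripper_width: 19.4
```

```bash
python3 -c "
from h import *
st()"
```

```text
22.82 plinth x,y,z [ -0.26  22.55 142.74] F [ 0.82 -0.63 -6.14] M plinth [0.056 0.081] 19.420613585390395 [ 0.16  0.31 -0.21 -0.   -1.05  1.3 ]
```

Call:
{"fn": "move_arm", "kwargs": {"moves": [{"gripper":-1,"xyz":[0,0,0.04],"angular":[0,0,0]},{"gripper":-1,"xyz":[0,0,0.08],"angular":[0,0,0]},{"gripper":-1,"xyz":[0,0,0.1],"angular":[0,0,0]},{"gripper":-1,"xyz":[0,0,0.1],"angular":[0,0,0]},{"gripper":-1,"xyz":[0,0,0.1],"angular":[0,0,0]}]}}

```text
clock: 23.45
position: [558.2, -70.6, 190.1]
ee_rot: [0.999, -0.052, -0.0, 0.0]
contact_force: [-0.7, 0.2, -1.9]
gripper_width: 19.3
```

```bash
python3 -c "
from h import *
st()"
```

```text
23.45 plinth x,y,z [-1.3000e-01  2.2510e+01  1.4206e+02] F [-0.7   0.21 -1.9 ] M plinth [0.09  0.474] 19.313641675647744 [ 0.16  0.31 -0.21  0.   -1.05  1.3 ]
```

Call:
{"fn": "move_arm", "kwargs": {"moves": [{"gripper":-1,"xyz":[0,0,0.03],"angular":[0,0,0]},{"gripper":-1,"xyz":[0,0,0.03],"angular":[0,0,0]},{"gripper":-0.3,"xyz":[0,0,0.03],"angular":[0,0,0]},{"gripper":0,"xyz":[0,0,0.03],"angular":[0,0,0]},{"gripper":0.5,"xyz":[0,0,0.03],"angular":[0,0,0]},{"gripper":0.5,"xyz":[0,0,0.03],"angular":[0,0,0]},{"gripper":0.5,"xyz":[0,0,0.03],"angular":[0,0,0]}]}}

```text
clock: 24.32
position: [558.2, -70.6, 189.4]
ee_rot: [0.999, -0.052, -0.001, 0.0]
contact_force: [-0.2, 0.2, -0.1]
gripper_width: 63.7
```

```bash
python3 -c "
from h import *
st()"
```

```text
24.32 plinth x,y,z [ -0.2   22.55 141.41] F [-0.24  0.2  -0.07] M plinth [-0.018 -0.003] 63.719711215226276 [ 0.16  0.31 -0.21 -0.   -1.05  1.3 ]
```

Call:
{"fn": "move_arm", "kwargs": {"moves": [{"gripper":0.5,"xyz":[0,0,-1],"angular":[0,0,0]},{"gripper":0.5,"xyz":[0,0,-4],"angular":[0,0,0]},{"gripper":0.5,"xyz":[0,0,-7],"angular":[0,0,0]},{"gripper":0.5,"xyz":[0,0,-10],"angular":[0,0,0]},{"gripper":0.5,"xyz":[-6,0,-12],"angular":[0,0,0]},{"gripper":0.5,"xyz":[-12,0,-12],"angular":[0,0,0]},{"gripper":0.5,"xyz":[-15,0,-12],"angular":[0,0,0]},{"gripper":0.5,"xyz":[-15,0,-12],"angular":[0,0,0]},{"gripper":0.5,"xyz":[-15,0,-12],"angular":[0,0,0]}]}}

```text
clock: 25.45
position: [409.7, -54.8, 310.3]
ee_rot: [0.999, -0.052, 0.0, -0.0]
contact_force: [0.8, 0.3, 0.8]
gripper_width: 64.0
```

Run:
```python
from h import *
st()
p,d=arm.get_image("side");D=[d]+[arm.get_image("side")[1] for _ in range(9)]
t,_=arm.get_image("top")
T=[arm.get_image("top")[1] for _ in range(10)]
np.save("sd.npy",np.array(D));np.save("td.npy",np.array(T));cv2.imwrite("pics/s3raw.png",p);cv2.imwrite("pics/t3raw.png",t)
o=np.zeros((576,800,3),np.uint8);o[:,:400]=cv2.resize(p[120:300,270:395],(400,576));o[:360,400:]=cv2.resize(t[140:230,300:400],(400,360));cv2.imwrite("pics/s3.png",o)
C=cloud("top",np.mean(T,0)-0);z=C[...,2];L=(C-W)@np.c_[ex,ey]
def fit(m):
    A=np.c_[L[m],np.ones(m.sum())];k=np.linalg.lstsq(A,z[m],rcond=None)[0];r=z[m]-A@k;return k.round(4),r.std().round(2),m.sum()
ins=(abs(L[...,0])<75)&(abs(L[...,1])<112)&(abs(z-48)<7)&(abs(L[...,1]-23)>45)
print("board plane slope x,y,z0",fit(ins))
h=(z>160)&(z<190)&(abs(L[...,0])<60)&(abs(L[...,1]-23)<40)
print("handle",h.sum(),rect(np.c_[L[h],z[h]]),fit(h)[0])
h=(z>122)&(z<150)&(abs(L[...,0])<80)&(abs(L[...,1]-23)<60)
print("plate",h.sum(),rect(np.c_[L[h],z[h]]))
```

```text
25.45 plinth x,y,z [-149.5    22.66  262.33] F [0.76 0.28 0.83] M plinth [-0.025 -0.019] 64.01580635584062 [ 0.26 -0.04 -0.32  0.   -1.29  1.2 ]
board plane slope x,y,z0 (array([-2.60000e-03,  2.00000e-03,  4.67297e+01]), np.float64(1.63), np.int64(985))
handle 228 ((-0.13228988647460938, 22.544322967529297), (109.9303970336914, 49.6635627746582), 0.5085769295692444) [ 4.300000e-03 -6.700000e-03  1.817759e+02]
plate 0 ((0.0, 0.0), (0.0, 0.0), 0.0)
```

View pics/s3.png

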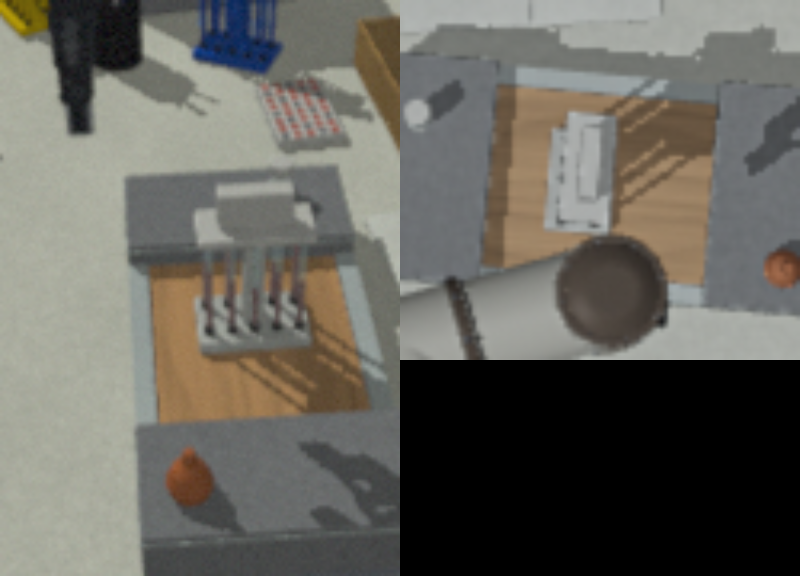

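The stand is upright and well placed, and the bystanders haven't moved. As a last check I'll compare the board's slope with the first (unloaded) picture to cancel calibration bias.

Run:
```python
from h import *
def rep(n,d,tag,px):
    C=cloud(n,d);z=C[...,2];L=(C-W)@np.c_[ex,ey]
    for nm,m in (("board",(abs(L[...,0])<75)&(abs(L[...,1])<108)&(abs(z-48)<8)&(abs(L[...,1]-23)>45)),("boxes",(abs(L[...,0])<105)&(abs(L[...,1])>135)&(abs(L[...,1])<235)&(abs(z-75)<6))):
        A=np.c_[L[m],np.ones(m.sum())];k,_,_,_=np.linalg.lstsq(A,z[m],rcond=None);r=z[m]-A@k
        print(n,tag,nm,k.round(4),m.sum(),"se",round(r.std()/np.sqrt(m.sum())/L[m][:,1].std(),4))
for n in("top","side"):
    rep(n,np.load(n+"0.npy"),"before",0);rep(n,np.load(n[0]+"d.npy").mean(0),"after",0)
```

```text
top before board [ 2.30000e-03 -1.40000e-03  4.76447e+01] 883 se 0.0017
top before boxes [1.1000e-03 6.0000e-04 7.4869e+01] 1657 se 0.0004
top after board [-2.60000e-03  2.10000e-03  4.67171e+01] 918 se 0.0007
top after boxes [-1.00000e-03  1.00000e-04  7.46681e+01] 2082 se 0.0002
side before board [ 2.20000e-03 -5.00000e-04  4.89244e+01] 1299 se 0.0006
side before boxes [1.1000e-03 1.0000e-04 7.5918e+01] 3108 se 0.0002
side after board [1.60000e-03 1.80000e-03 4.80349e+01] 1063 se 0.0003
side after boxes [1.20000e-03 0.00000e+00 7.59023e+01] 2564 se 0.0001
```

```bash
python3 -c "
from bench import arm
print(arm.job_done())"
```

```text
the job is handed in; nothing more can be done
None
```

The white tube stand now stands upright on the cover board over the bearer, and the job is handed in at about 27 s of the 72 s allowed.

- **Finding the bearer:** I pressed at six spots along the board with about 3–6 N. The fit put the bearer 22.8 ± 1.3 mm to the +y side of the well's middle. I then held for about 1.2 s at y = 23.5 mm with up to 5.9 N. The spot gave only about 0.1 mm per N there, so it is firm.
- **Placing the stand:** I gripped it by its handle (19 mm opening, about 7 N lifted) and lowered it until it had almost no weight on the gripper, then released. The top camera puts its centre at y = 22.5 mm, x = -0.1 mm, in line with the plinth to within 0.5°. The arm is clear.
- **Board level:** the depth images after release show a tilt of about 0.002 rad (0.1°), +y side up, on both cameras. The unloaded pictures showed about zero within noise. If real, the stand is some 3–4 mm to the -y side of the bearer, slightly more than the fit's error. I left it, because the board is level for practical purposes.
- **Other checks:** the bulb, jar, well plate and pen cup look unmoved in the last picture. I did not view the marker, tube rack and reagent bottle again at the end, but the arm never went near them. The calls gave no sign of a force or speed limit being passed; the highest vertical force I read while pressing was 6.3 N.

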